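# Lengthen the casting rest and lay the long casting in it

## Robot

A 6-joint arm with a two-finger parallel gripper is mounted at the origin on the work surface. World frame = base frame: x ahead of the robot, y to its left, z up, the work surface at z = 0. Lengths are in m, angles in rad, forces in N, time in s.
With the tool pointing down it reaches from about 0.25 to 0.8 m from the base axis. Payload 8.5 kg.
Tool frame: the origin (TCP) lies at the very end of the fingers, on their centre line; the grasp point (between the pads) lies 19 mm behind it; z points along the fingers, y is the line along which they close (so a half turn about z gives the same grasp; the last joint's range is limited). The gripper opens to 85 mm and grips with 20 to 120 N. Pads are 22 mm wide; open, the fingers measure 114 mm over their backs; the gripper's body (76 mm by 85 mm) begins 54 mm behind the grasp point. The pads swing forward as they close: fully open they stand 13 mm farther back than shut.
Start: joints at [1.324, 0.238, -0.013, 1.319, 0, 1.571], TCP at [0.128, 0.509, 0.231] pointing down, gripper open.
Joint ranges: [-2.66, 2.66], [-1.03, 1.9], [-1.14, 1.46], [-1.82, 2.27], [-1.45, 1.34], [-3.14, 3.14]. Speed limits (rad/s): [2.22, 2.22, 2.79, 3.14, 3.14, 3.14].

## Interface

Orientations are given as [roll, pitch, yaw] about the fixed x, y, z axes, in that order (R = Rz(yaw) Ry(pitch) Rx(roll)).
In Python, from rig import * gives the robot as it stands. The module is installed in compiled form; this text tells all that it offers.
- The arm moves only by the shell command python3 -m crank 'ROWS' [FORCE]. ROWS is JSON, a list of rows, each a list of 3 entries, a list of its own where there are three numbers: the finger opening in mm, from 0 to 85.4, then the shift along the tool's x, y, z in mm, then the turn, a rotation vector about the tool's x, y, z in rad. In form: [[claw, [tx, ty, tz], [rx, ry, rz]], ...]. A call has 1 to 10 rows; each row shifts and turns the commanded pose from where the row before left it, along the tool's axes as they then stand; what a row does not reach is not made up. A row lasts 1/12 s, in which the tool goes at most 41.7 mm and 7.16 degrees, less where a joint would pass 70% of its speed; a pose out of reach is approached as far as the arm can. A call with a gripper value outside its range is refused whole. The fingers move at their own pace and stop on an object; FORCE is the grip in N (left out, the last holds). Time passes only in rows, so rows that do not move let the fingers close. It gives the time, the measured TCP pose, the force, the opening and the grip force at its end, in the units of the state.
- state(): the state, without advancing time (a new reading comes with each control period).
- grab_frame(name): name is "scene" or "top"; returns a dict with "frame" (420x560x3 uint8, red, green, blue), "K" (3x3 intrinsics, pixels), "R" (3x3) and "t" (3): a world point X has camera coordinates R X + t. Camera axes: x right, y down, z forward; pixel columns grow to the right and rows downward; lengths in m; the calibration is good to about 2 mm. A picture is of the moment at which its call begins. There is no depth.
- close_job(): hands the job in; it is judged then, once.
The state is a dict: "time_s": time; "joint_pos": joint angles; "joint_vel": joint speeds; "tau": joint torques, N m; "eef_pos": TCP position; "ee_rot": TCP orientation; "contact_force": force on the tool from outside, world axes, zero at the start; "wrist_torque": the same for the moment, N m; "gripper_width": opening from 0.0 (shut) to 1.0 (fully open); "grip_force": force on a finger pad.
Only numpy, scipy, OpenCV 4.12 (cv2) and the standard library are available. Lean on these libraries where they do the work, as an engineer would, in place of code of your own. Each camera call takes 0.05 s, during which the arm holds its last target. There are 200 camera calls.

## Task

Set the telescoping casting rest one hole longer: press its snap button flush, slide the outer tube outward, away from the post, until the button springs out through the next hole and locks it. Ease it into the click: do not crush the light tube or force it against the caught button. Then lay the long casting with its two necks in the two V rests, let go, and leave the short casting, the bottle, the tin and the wax block where they are.

Things in the scene. Friction and masses are not known exactly. Their poses are not given: they have to be found in the camera images.
- stand: Telescoping casting rest, bolted down: grey base plate 90 x 290 x 12 mm, at local y = -105 mm a square post 94 mm high, topped by a V rest; from it a square inner tube runs along local +y (axis at x = 0, z = 75 mm). Origin: bench level, below the tube axis at the snap button. Local +y: outward, the way the outer tube slides; the button looks to +x. Never moves.
- sleeve (a joint): Outer tube: light square tube, 30 x 30 mm, local y -73 to 95 mm at the start, a V rest on its outer end. Value (m): 0 at the start, grows outward; rub 4 N. The button in its first hole locks it. The next hole is 29 to 47 mm nearer the post on the +x side, in a flush plate: it varies and is not measured, so feel for the catch (hardly any play once locked). Over 55 N from each finger dents it.
- button (a joint): Snap button of the inner tube: brass, blunt 45 degree nose, 10 mm thick. Value (m): 0 out (5 mm proud of the outer tube), grows when pressed, about 0.004 with a finger pad pressing it flush, 0.008 under the wall. Spring: 2.5 N at first, 4 N at flush. Once flush, pushing the tube along with 10 to 20 N cams it under. It does not move along y. Over 15 N of tube against the caught button harms it.
- button_tip (a point): Nose of the snap button: at the start local (20, 0, 75) mm of the stand. Axes as the stand's.
- fixed_rest (a point): Where the axis of a seated neck lies in the V rest on the post: local (0, -105, 125) mm of the stand. The V is a 90 degree notch open to the top, 14 mm wide along y, its mouth about 40 mm across.
- sliding_rest (a point): The same for the V rest on the outer tube: local (0, 85, 125) mm of the stand at the start, travels with the outer tube. Axes as the stand's.
- long_casting: The long aluminium casting, 278 mm, lying on the bench: a flat-sided bar 190 long x 26 wide x 30 high mm, at each end a round neck 18 mm thick, 36 long (centred 113 mm from the middle), then a 25 mm flange 8 thick. Origin: centre of its underside, 15 mm below its axis; x runs along it. 0.34 to 0.55 kg. Fits both V rests only with the rest one hole longer, either end either way.
- long_casting_mid (a point): Middle of the long casting, on its axis. Axes as the casting's.
- short_casting: The short casting, 176 mm, same section (26 wide, 30 high). Not wanted. Origin: centre of its underside, x along it. It may lie on either side of the long one.
- bottle: Clear plastic bottle, 64 mm thick, 190 mm high, standing; origin centre of its underside. Not part of the work.
- tin: Open steel tin, 74 mm thick, 100 mm high; origin centre of its underside. Not part of the work.
- wax_block: Yellow block, 100 x 70 x 45 mm; origin centre of its underside. Not part of the work.

How it is judged:
On the way, in this order (a step that is already met when the one before it is completed fails the run):
1. the snap button is pressed flush by the fingers (value of joint button above 0.003 m and value of joint sleeve below 0.006 m), for 0.1 s.
2. the outer tube is locked in the next hole: slid at least 20 mm outward, with the button sprung out again (value of joint sleeve above 0.02 m and value of joint button below 0.0015 m), for 0.2 s.
At the end, for the whole second after the job is handed in: The outer tube has slid over 20 mm outward and is locked, the button out (pressed under 1.5 mm); the long casting lies still, released, both necks down in the V rests (middle within 4 mm of the rest's line, 121 to 128.5 mm high, axis within 0.04 rad of the tube's) (all of step 2 and x of long_casting_mid in the frame of stand between -0.004 and 0.004 m and z of long_casting_mid in the frame of stand between 0.121 and 0.1285 m and angle between the x axis of long_casting and the y axis of stand, either way round below 0.04 rad and linear speed of long_casting below 0.02 m/s); the robot touches nothing.
It fails at once if the tube is driven with more than 15 N against the button while it stands out (pressed under 1.5 mm) (contact force between button and sleeve above 15 N and value of joint button below 0.0015 m).
It fails at once if the tube is squeezed with more than 55 N from each finger (110 N, both added) (contact force between the fingers and sleeve above 110 N).
It fails at once if the short casting is moved more than 30 mm (distance of short_casting from where it was at the start of the episode above 0.03 m).
It fails at once if the bottle, tin or wax block is moved more than 30 mm (distance of any of bottle, tin, wax_block from where it was at the start of the episode above 0.03 m).
It also fails if it takes over 54 s, if anything falls off the work surface, if the arm or the gripper's body presses on something with over 40 N, if the wrist force passes 120 N, or if a joint passes its speed limit or range.

## Working session

There is one attempt and no reset: what is moved stays moved. The work goes in short steps, Python scripts to look and compute and a shell command to move; the robot and the scene stay as the last step left them, time stands still between calls to the robot, and variables do not carry over. Pictures are saved under pics/ and viewed, at most 10 in all, crops included, and the job is handed in when it is done.

```bash
mkdir -p pics; python3 - <<'E'
from rig import *
import cv2,numpy as np
print({k:np.round(v,3) for k,v in state().items()})
for n in("scene","top"):
    g=grab_frame(n); np.savez(f"pics/{n}0.npz",**g)
    cv2.imwrite(f"pics/{n}0.png",cv2.resize(g["frame"][:,:,::-1],(800,600),interpolation=cv2.INTER_CUBIC))
    print(n,g["K"].round(1).tolist(),(-g["R"].T@g["t"]).round(3),g["R"].round(2).tolist())
E
```

```text
{'time_s': np.float64(0.0), 'joint_pos': array([ 1.324,  0.239, -0.014,  1.319,  0.   ,  1.571]), 'joint_vel': array([ 0.   ,  0.001,  0.001,  0.001,  0.   , -0.001]), 'tau': array([-1.0000e-03, -5.3878e+01,  3.4644e+01,  1.8000e-02, -0.0000e+00,
       -0.0000e+00]), 'eef_pos': array([0.128, 0.509, 0.231]), 'ee_rot': array([-3.14 , -0.   ,  2.895]), 'contact_force': array([0.182, 0.603, 0.343]), 'wrist_torque': array([ 0.024, -0.051,  0.021]), 'grip_force': np.float64(0.0), 'gripper_width': np.float64(0.999)}
scene [[432.1, 0.0, 281.0], [0.0, 432.1, 215.4], [0.0, 0.0, 1.0]] [1.489 0.094 0.793] [[-0.21, 0.98, 0.0], [0.59, 0.13, -0.79], [-0.78, -0.16, -0.61]]
top [[467.3, 0.0, 274.7], [0.0, 467.3, 220.9], [0.0, 0.0, 1.0]] [ 0.42  -0.067  1.233] [[0.02, -1.0, 0.03], [-0.99, -0.03, -0.16], [0.16, -0.02, -0.99]]
```

View pics/scene0.png

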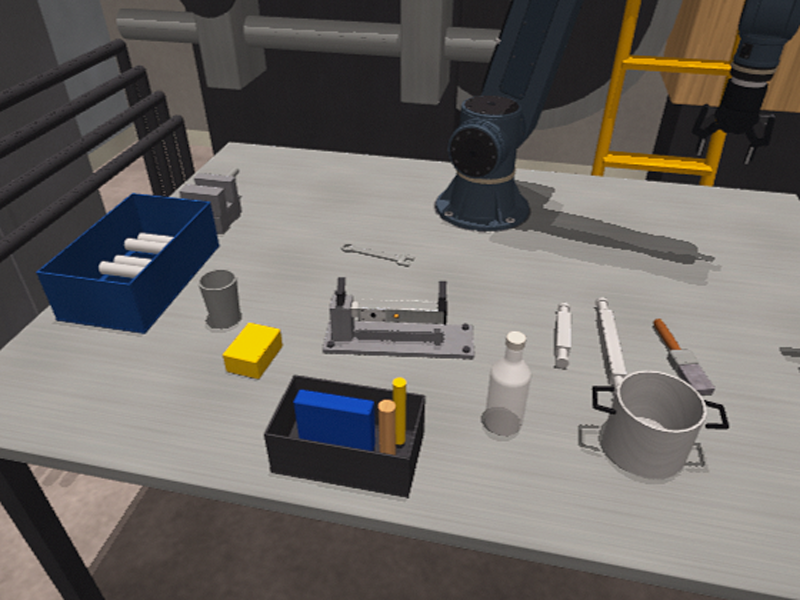

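View pics/top0.png

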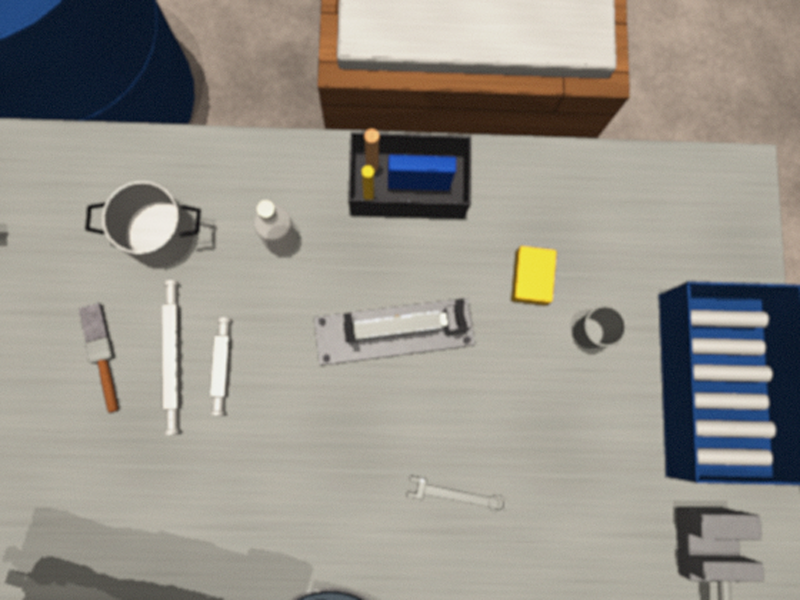

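The pictures show the stand in the middle with its post toward world −y (top: post V at about (455,318), outer V at about (349,327), base plate corners at about (313,318), (321,365), (474,345) and (466,298)). The button faces +x (scene (396,316)). The long casting runs from about (171,283) to (173,432) in the top view, with the short one to its right. I'll enlarge both views to get better points.

```bash
python3 - <<'E'
import cv2,numpy as np
a=np.load("pics/top0.npz")["frame"][:,:,::-1]; b=np.load("pics/scene0.npz")["frame"][:,:,::-1]
# top crop cols 210-340 rows 200-265 ; scene crop cols 215-345 rows 185-255
c1=cv2.resize(a[200:262,212:342],None,fx=6,fy=6,interpolation=cv2.INTER_CUBIC)[:300*2]
c2=cv2.resize(b[188:254,220:345],None,fx=6,fy=6,interpolation=cv2.INTER_CUBIC)
cv2.imwrite("pics/c1.png",c1);cv2.imwrite("pics/c2.png",c2)
c=np.zeros((600,800,3),np.uint8)
s=4.5
def put(im,y,x,s):
    r=cv2.resize(im,None,fx=s,fy=s,interpolation=cv2.INTER_CUBIC); c[y:y+r.shape[0],x:x+r.shape[1]]=r
put(a[205:260,215:337],0,0,5)    # px = col*5..
put(b[190:252,222:338],280,0,5)
put(a[192:308,108:165],0,612,3.2)
cv2.imwrite("pics/crop.png",c)
E
```

```text
(no output)
```

View pics/crop.png

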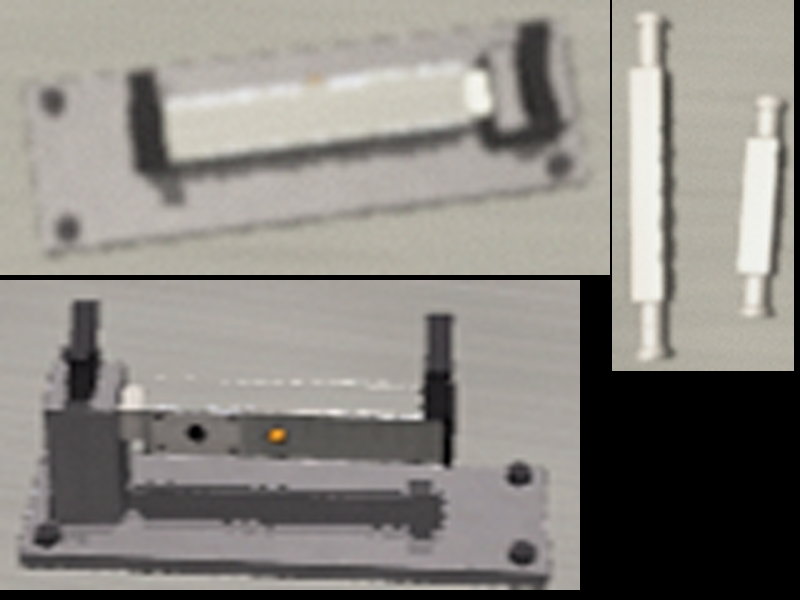

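Crop: the button is at (315,78) in the top crop and (277,434) in the scene crop. The next hole is at scene (196,432), toward the post. The long casting is on the left with its axis along world x, and the short one is about 90 mm to its right. Next I'll fit the poses.

```bash
cat >h.py <<'E'
import numpy as np,cv2
from scipy.optimize import least_squares
from scipy.spatial.transform import Rotation as Ro
def proj(g,X):
    X=np.atleast_2d(X); c=X@g["R"].T+g["t"]; p=c@g["K"].T; return p[:,:2]/p[:,2:]
def ray(g,uv,z):
    o=-g["R"].T@g["t"]; d=g["R"].T@np.linalg.solve(g["K"],[uv[0],uv[1],1]); return o+d*(z-o[2])/d[2]
def stand(p,L):
    c,s=np.cos(p[2]),np.sin(p[2]); L=np.atleast_2d(L)
    return np.c_[p[0]+c*L[:,0]-s*L[:,1],p[1]+s*L[:,0]+c*L[:,1],L[:,2]]
E
python3 - <<'E'
from h import *
T=dict(np.load("pics/top0.npz"));S=dict(np.load("pics/scene0.npz"))
t=lambda x,y:(215+x/5-.4,205+y/5-.4); s=lambda x,y:(222+x/5-.4,190+(y-280)/5-.4)
l=lambda x,y:(108+(x-612)/3.2-.35,192+y/3.2-.35)
def pts(q):
    o=q[3]; 
    return [(T,[-.045,.145+o,.012],t(48,253)),(T,[-.045,-.145+o,.012],t(587,183)),(T,[.045,.145+o,.012],t(27,85)),
    (T,[.019,0,.075],t(315,78)),(S,[.02,0,.075],s(277,434)),(S,[.045,-.145+o,.012],s(22,555)),(S,[.045,.145+o,.012],s(550,575)),(S,[-.045,.145+o,.012],s(545,467)),
    (S,[.015,.095,.09],s(447,421)), (S,[.015,.095,.06],s(447,464))]
f=lambda q:np.concatenate([(proj(g,stand(q,L))[0]-uv) for g,L,uv in pts(q)])
r=least_squares(f,[.45,-.1,.1,0]); q=r.x
print("stand",q.round(4)); print(f(q).reshape(-1,2).round(1).tolist())
print("button",stand(q,[.02,0,.075]).round(4))
# hole distance
h=least_squares(lambda y:proj(S,stand(q,[.015,y[0],.075]))[0]-s(196,432),[-.04]); b=least_squares(lambda y:proj(S,stand(q,[.019,y[0],.075]))[0]-s(277,434),[0])
print("hole y",h.x,"button y",b.x)
for n,a,bb in(("long",(650,16),(653,357)),("short",(768,98),(754,314))):
    A,B=ray(T,l(*a),.022),ray(T,l(*bb),.022); print(n,A.round(4),B.round(4),np.linalg.norm(A-B).round(3),((A+B)/2).round(4),np.arctan2(*(A-B)[1::-1]).round(3))
for a,b in(((630,70),(663,70)),((630,298),(663,298))):
    A,B=ray(T,l(*a),.03),ray(T,l(*b),.03);print("bar",((A+B)/2).round(4),np.linalg.norm(A-B).round(4))
E
```

```text
stand [ 0.5857 -0.1072  0.1554  0.0069]
[[-0.8, 0.3], [0.9, -0.1], [-0.5, 0.1], [1.1, 0.0], [-0.7, 1.6], [-0.7, -0.8], [0.3, -0.5], [0.1, 0.1], [1.2, -0.1], [0.6, 0.1]]
button [[ 0.6055 -0.1041  0.075 ]]
hole y [-0.04211142] button y [0.00164149]
long [0.6647 0.3129 0.022 ] [0.3898 0.2904 0.022 ] 0.276 [0.5272 0.3016 0.022 ] 0.081
short [0.5993 0.2127 0.022 ] [0.4252 0.2131 0.022 ] 0.174 [0.5122 0.2129 0.022 ] -0.003
bar [0.6184 0.3099 0.03  ] 0.0265
bar [0.4358 0.2965 0.03  ] 0.0259
```

```bash
python3 -m crank '[[85,[-31.3,-25.6,0],[0,0,0]],[85,[-31.3,-25.6,0],[0,0,0]],[85,[-31.3,-25.6,0],[0,0,0]],[85,[-31.3,-25.6,0],[0,0,0]],[85,[-31.3,-25.6,0],[0,0,0]],[85,[-31.3,-25.6,0],[0,0,0]],[85,[-31.3,-25.6,0],[0,0,0]],[85,[-31.3,-25.6,0],[0,0,0]],[85,[-31.3,-25.6,0],[0,0,0]],[85,[-31.3,-25.6,0],[0,0,0]]]' 40
python3 -m crank '[[85,[-31.3,-25.6,0],[0,0,0]],[85,[-31.3,-25.6,0],[0,0,0]],[85,[-31.3,-25.6,0],[0,0,0]],[85,[-31.3,-25.6,0],[0,0,0]],[85,[-31.3,-25.6,0],[0,0,0]],[85,[-31.3,-25.6,0],[0,0,0]],[85,[-31.3,-25.6,0],[0,0,0]],[85,[-31.3,-25.6,0],[0,0,0]],[85,[-31.3,-25.6,0],[0,0,0]]]'
python3 -m crank '[[85,[0,0,0],[0,0,0.117]],[85,[0,0,0],[0,0,0.117]],[85,[0,0,0],[0,0,0.117]],[85,[0,0,0],[0,0,0.117]],[85,[0,0,0],[0,0,0.117]],[85,[0,0,0],[0,0,0.117]],[85,[0,0,0],[0,0,0.117]],[85,[0,0,0],[0,0,0.117]],[85,[0,0,0],[0,0,0.117]],[85,[0,0,0],[0,0,0.117]]]'
```

```text
time_s: 0.93
eef_pos: [0.3698, 0.1824, 0.2313]
ee_rot: [-3.142, 0.0, 2.895]
contact_force: [1.6, 1.1, 1.0]
gripper_width: 0.998
grip_force: 0.0
time_s: 1.68
eef_pos: [0.5867, -0.1099, 0.2309]
ee_rot: [-3.142, -0.001, 2.894]
contact_force: [1.6, -0.6, -0.2]
gripper_width: 0.997
grip_force: 0.0
time_s: 2.52
eef_pos: [0.5859, -0.1078, 0.2309]
ee_rot: [-3.141, -0.0, 1.719]
contact_force: [0.3, 0.8, -0.5]
gripper_width: 0.994
grip_force: 0.0
```

```bash
python3 -m crank '[[70,[0,0,33],[0,0,0]],[70,[0,0,33],[0,0,0]],[70,[0,0,33],[0,0,0]],[70,[0,0,33],[0,0,0]],[70,[0,0,0],[0,0,0]]]'
python3 - <<'E'
from rig import *
from h import *
c=np.zeros((600,800,3),np.uint8); q=[.5857,-.1072,.1554]
for n,y,(r,cc) in(("top",0,(195,215)),("scene",300,(165,215))):
    g=grab_frame(n); np.savez(f"pics/{n}1.npz",**g); im=cv2.resize(g["frame"][r:r+75,cc:cc+130,::-1],None,fx=4,fy=4,interpolation=cv2.INTER_CUBIC)
    c[y:y+300,:520]=im
cv2.imwrite("pics/l1.png",c)
E
```

```text
time_s: 2.93
eef_pos: [0.582, -0.1072, 0.0931]
ee_rot: [-3.132, -0.003, 1.725]
contact_force: [-0.4, 1.1, -0.3]
gripper_width: 0.813
grip_force: 0.0
```

View pics/l1.png

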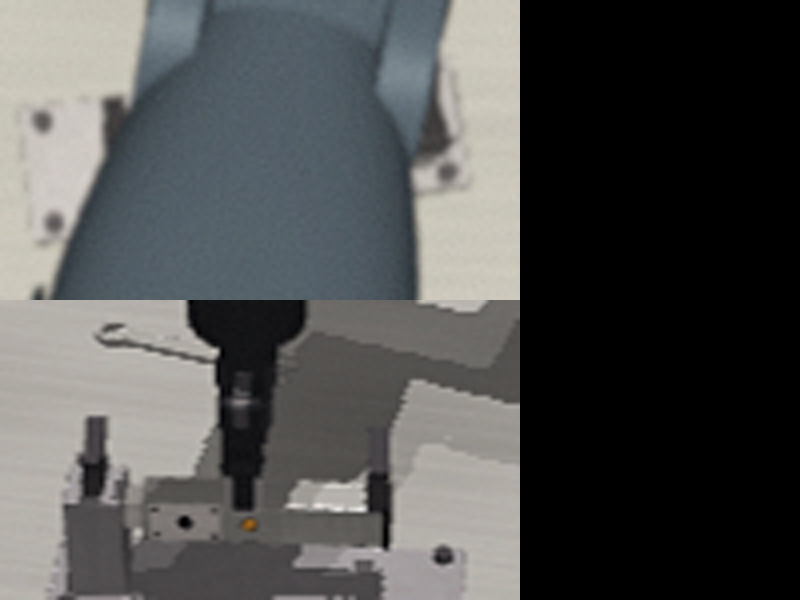

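The +x finger hangs right in front of the button, its tip at crop (244,508) and the button at (250,524), about 2 mm toward the post. I'll shift slightly, then go down.

```bash
python3 -m crank '[[60,[1,2,10],[0,0,0]],[60,[1,1,14],[0,0,0]],[60,[0,0,14],[0,0,0]],[60,[0,0,0],[0,0,0]],[60,[0,0,0],[0,0,0]]]'
```

```text
time_s: 3.45
eef_pos: [0.5894, -0.1055, 0.0623]
ee_rot: [3.141, 0.0, 1.725]
contact_force: [-0.4, 0.2, -0.3]
gripper_width: 0.706
grip_force: 0.0
```

```bash
python3 -m crank '[[45,[0,-3.5,7],[0,0,0]],[36,[0,0,0],[0,0,0]],[36,[0,0,0],[0,0,0]],[36,[0,0,0],[0,0,0]]]' 42
python3 -m crank '[[15,[0,0,0],[0,0,0]],[15,[0,0,0],[0,0,0]],[15,[0,0,0],[0,0,0]]]'
python3 -m crank '[[15,[0,0,0],[0,0,0]],[15,[0,0,0],[0,0,0]]]'
```

```text
time_s: 3.78
eef_pos: [0.5861, -0.1061, 0.0551]
ee_rot: [3.14, 0.0, 1.725]
contact_force: [1.8, -0.7, 0.0]
gripper_width: 0.423
grip_force: 1.0
time_s: 4.03
eef_pos: [0.585, -0.1063, 0.0553]
ee_rot: [-3.141, 0.001, 1.725]
contact_force: [-2.3, -0.2, 7.6]
gripper_width: 0.346
grip_force: 42.9
time_s: 4.2
eef_pos: [0.5849, -0.1063, 0.0553]
ee_rot: [-3.141, 0.001, 1.725]
contact_force: [-3.3, -1.3, 8.3]
gripper_width: 0.342
grip_force: 42.9
```

```bash
python3 -m crank '[[15,[0.5,0,0],[0,0,0]],[15,[0.5,0,0],[0,0,0]],[15,[0.5,0,0],[0,0,0]],[15,[0.5,0,0],[0,0,0]]]'
python3 -m crank '[[15,[1,0,0],[0,0,0]],[15,[1,0,0],[0,0,0]],[15,[1,0,0],[0,0,0]]]'
```

```text
time_s: 4.53
eef_pos: [0.5848, -0.1052, 0.0553]
ee_rot: [-3.141, 0.002, 1.724]
contact_force: [-2.8, -5.7, 6.7]
gripper_width: 0.342
grip_force: 42.9
time_s: 4.78
eef_pos: [0.5844, -0.1027, 0.0553]
ee_rot: [-3.141, 0.003, 1.724]
contact_force: [-1.4, -10.5, 6.0]
gripper_width: 0.343
grip_force: 42.4
```

```bash
python3 -m crank '[[15,[1,0,0],[0,0,0]],[15,[1,0,0],[0,0,0]],[15,[1,0,0],[0,0,0]]]'
python3 -m crank '[[15,[1,0,0],[0,0,0]],[15,[1,0,0],[0,0,0]],[15,[1,0,0],[0,0,0]]]'
```

```text
time_s: 5.03
eef_pos: [0.584, -0.1001, 0.0553]
ee_rot: [-3.141, 0.004, 1.724]
contact_force: [-2.5, -9.6, 6.8]
gripper_width: 0.349
grip_force: 42.3
time_s: 5.28
eef_pos: [0.5835, -0.0966, 0.0553]
ee_rot: [-3.141, 0.003, 1.724]
contact_force: [-2.7, -4.9, 7.8]
gripper_width: 0.346
grip_force: 42.4
```

Force peaked at about 10 N and then fell to the rubbing level, so the button has gone under the wall. I'll keep sliding.

```bash
python3 -m crank '[[15,[1.6,0,0],[0,0,0]],[15,[1.6,0,0],[0,0,0]],[15,[1.6,0,0],[0,0,0]],[15,[1.6,0,0],[0,0,0]],[15,[1.6,0,0],[0,0,0]],[15,[1.6,0,0],[0,0,0]],[15,[1.6,0,0],[0,0,0]],[15,[1.6,0,0],[0,0,0]],[15,[1.6,0,0],[0,0,0]],[15,[1,0,0],[0,0,0]]]'
python3 -m crank '[[15,[0.7,0,0],[0,0,0]],[15,[0.7,0,0],[0,0,0]],[15,[0.7,0,0],[0,0,0]]]'
python3 -m crank '[[15,[0.7,0,0],[0,0,0]],[15,[0.7,0,0],[0,0,0]],[15,[0.7,0,0],[0,0,0]]]'
```

```text
time_s: 6.12
eef_pos: [0.581, -0.0809, 0.0553]
ee_rot: [-3.141, 0.002, 1.724]
contact_force: [-3.1, -4.7, 8.1]
gripper_width: 0.339
grip_force: 42.3
time_s: 6.37
eef_pos: [0.5807, -0.0789, 0.0553]
ee_rot: [-3.141, 0.002, 1.724]
contact_force: [-3.1, -4.7, 7.1]
gripper_width: 0.339
grip_force: 42.4
time_s: 6.62
eef_pos: [0.5804, -0.0769, 0.0554]
ee_rot: [-3.141, 0.002, 1.724]
contact_force: [-2.4, -5.9, 7.3]
gripper_width: 0.348
grip_force: 42.4
```

```bash
python3 - <<'E'
from rig import *
from h import *
g=grab_frame("scene"); np.savez("pics/scene2.npz",**g)
cv2.imwrite("pics/l2.png",cv2.resize(g["frame"][190:255,215:345,::-1],None,fx=6,fy=6,interpolation=cv2.INTER_CUBIC))
E
```

```text
(no output)
```

View pics/l2.png

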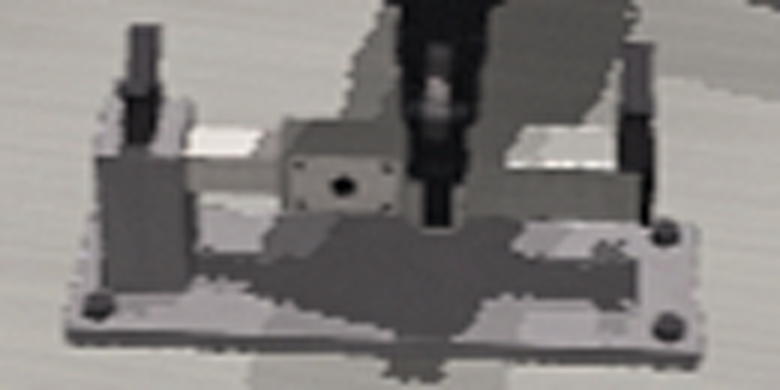

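The picture shows the hole at crop (344,185), so the tube has travelled about 30 mm without slipping and about 13 mm remain. I'll do 8 mm at an easy pace, then feel for the catch.

```bash
python3 -m crank '[[15,[1,0,0],[0,0,0]],[15,[1,0,0],[0,0,0]],[15,[1,0,0],[0,0,0]],[15,[1,0,0],[0,0,0]]]'
python3 -m crank '[[15,[0.7,0,0],[0,0,0]],[15,[0.7,0,0],[0,0,0]],[15,[0.7,0,0],[0,0,0]]]'
```

```text
time_s: 7.0
eef_pos: [0.5798, -0.0729, 0.0553]
ee_rot: [-3.141, 0.002, 1.724]
contact_force: [-2.1, -6.4, 8.2]
gripper_width: 0.35
grip_force: 42.4
time_s: 7.25
eef_pos: [0.5793, -0.0703, 0.0553]
ee_rot: [-3.141, 0.001, 1.724]
contact_force: [-3.5, -0.8, 8.5]
gripper_width: 0.344
grip_force: 42.5
```

```bash
python3 -m crank '[[15,[0.6,0,0],[0,0,0]],[15,[0.6,0,0],[0,0,0]],[15,[0.6,0,0],[0,0,0]]]'
```

```text
time_s: 7.5
eef_pos: [0.5791, -0.0685, 0.0553]
ee_rot: [-3.141, 0.001, 1.725]
contact_force: [-3.5, -2.0, 7.4]
gripper_width: 0.347
grip_force: 42.4
```

```bash
python3 -m crank '[[15,[0.5,0,0],[0,0,0]],[15,[0.5,0,0],[0,0,0]],[15,[0.5,0,0],[0,0,0]]]'
```

```text
time_s: 7.75
eef_pos: [0.5789, -0.067, 0.0553]
ee_rot: [-3.141, 0.001, 1.725]
contact_force: [-2.7, -1.2, 8.0]
gripper_width: 0.349
grip_force: 42.4
```

```bash
python3 -m crank '[[15,[0.5,0,0],[0,0,0]],[15,[0.5,0,0],[0,0,0]]]'
```

```text
time_s: 7.92
eef_pos: [0.5787, -0.0661, 0.0553]
ee_rot: [-3.141, 0.001, 1.725]
contact_force: [-4.3, -2.4, 8.7]
gripper_width: 0.348
grip_force: 42.4
```

```bash
python3 -m crank '[[15,[0.5,0,0],[0,0,0]],[15,[0.5,0,0],[0,0,0]]]'
```

```text
time_s: 8.08
eef_pos: [0.5785, -0.0651, 0.0553]
ee_rot: [-3.141, 0.001, 1.725]
contact_force: [-3.3, -3.0, 7.8]
gripper_width: 0.346
grip_force: 42.5
```

```bash
python3 -m crank '[[15,[0.5,0,0],[0,0,0]],[15,[0.5,0,0],[0,0,0]]]'
```

```text
time_s: 8.25
eef_pos: [0.5783, -0.0641, 0.0553]
ee_rot: [-3.141, 0.001, 1.725]
contact_force: [-2.9, -3.5, 8.3]
gripper_width: 0.345
grip_force: 42.5
```

```bash
python3 -m crank '[[15,[0.5,0,0],[0,0,0]]]'
```

```text
time_s: 8.33
eef_pos: [0.5783, -0.0639, 0.0553]
ee_rot: [-3.141, 0.002, 1.724]
contact_force: [-3.1, -4.2, 7.4]
gripper_width: 0.347
grip_force: 42.4
```

```bash
python3 -m crank '[[15,[0.5,0,0],[0,0,0]]]'
```

```text
time_s: 8.42
eef_pos: [0.5783, -0.0635, 0.0553]
ee_rot: [-3.141, 0.002, 1.724]
contact_force: [-2.8, -4.5, 8.5]
gripper_width: 0.345
grip_force: 42.4
```

```bash
python3 -m crank '[[15,[0.4,0,0],[0,0,0]],[15,[0.4,0,0],[0,0,0]]]'
```

```text
time_s: 8.58
eef_pos: [0.5781, -0.0627, 0.0553]
ee_rot: [-3.141, 0.002, 1.724]
contact_force: [-3.1, -4.2, 8.5]
gripper_width: 0.346
grip_force: 42.4
```

```bash
python3 - <<'E'
from rig import *
from h import *
g=grab_frame("scene")
cv2.imwrite("pics/l3.png",cv2.resize(g["frame"][190:255,215:345,::-1],None,fx=6,fy=6,interpolation=cv2.INTER_CUBIC))
E
```

```text
(no output)
```

View pics/l3.png

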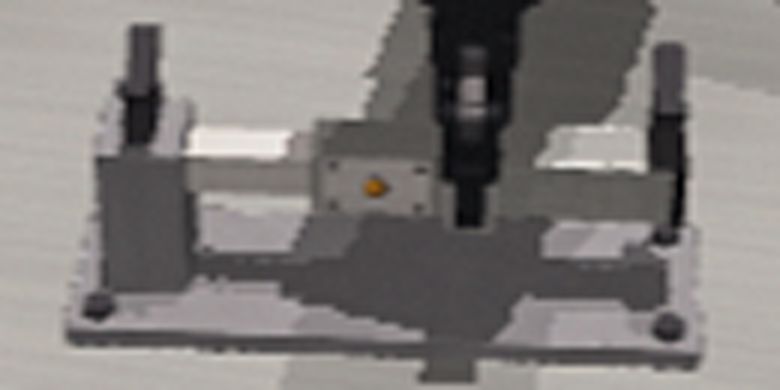

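The brass button now shows in the hole at crop (374,186). A few more small nudges will show whether it's fully caught.

```bash
python3 -m crank '[[15,[0.4,0,0],[0,0,0]],[15,[0,0,0],[0,0,0]]]'
```

```text
time_s: 8.8
eef_pos: [0.5781, -0.0625, 0.0553]
ee_rot: [-3.141, 0.002, 1.724]
contact_force: [-3.4, -5.9, 7.9]
gripper_width: 0.342
grip_force: 42.4
```

```bash
python3 -m crank '[[15,[0.4,0,0],[0,0,0]],[15,[0,0,0],[0,0,0]]]'
```

```text
time_s: 8.97
eef_pos: [0.5781, -0.0624, 0.0553]
ee_rot: [-3.141, 0.003, 1.724]
contact_force: [-2.6, -6.1, 8.1]
gripper_width: 0.345
grip_force: 42.4
```

```bash
python3 -m crank '[[15,[0.3,0,0],[0,0,0]],[15,[0,0,0],[0,0,0]]]'
```

```text
time_s: 9.13
eef_pos: [0.5781, -0.0623, 0.0553]
ee_rot: [-3.141, 0.003, 1.724]
contact_force: [-2.0, -8.1, 7.0]
gripper_width: 0.345
grip_force: 42.4
```

The tube has stopped at about 44.5 mm with the force rising to 8 N, so it's caught. I'll ease off, release, go up and move to the long casting.

```bash
python3 -m crank '[[15,[-1,0,0],[0,0,0]],[45,[0,0,0],[0,0,0]],[55,[0,0,0],[0,0,0]],[65,[0,0,0],[0,0,0]],[65,[0,0,-20],[0,0,0]],[65,[0,0,-40],[0,0,0]],[65,[0,0,-40],[0,0,0]],[65,[0,0,-40],[0,0,0]],[65,[0,0,-20],[0,0,0]]]'
python3 -m crank '[[65,[40.9,0.6,0],[0,0,0]],[65,[40.9,0.6,0],[0,0,0]],[65,[40.9,0.6,0],[0,0,0]],[65,[40.9,0.6,0],[0,0,0]],[65,[40.9,0.6,0],[0,0,0]],[65,[40.9,0.6,0],[0,0,0]],[65,[40.9,0.6,0],[0,0,0]],[65,[40.9,0.6,0],[0,0,0]],[65,[40.9,0.9,0],[0,0,0]]]'
python3 -m crank '[[65,[0,0,0],[0,0,0.118]],[65,[0,0,0],[0,0,0.118]],[65,[0,0,0],[0,0,0.118]],[65,[0,0,0],[0,0,0.118]],[65,[0,0,0],[0,0,0.118]],[65,[0,0,0],[0,0,0.118]],[65,[0,0,0],[0,0,0.118]],[65,[0,0,0],[0,0,0.118]],[65,[0,0,0],[0,0,0.118]],[65,[0,0,0],[0,0,0.118]]]'
python3 -m crank '[[65,[0,0,0],[0,0,0.118]],[65,[0,0,0],[0,0,0.118]],[65,[0,0,0],[0,0,0.118]],[65,[0,0,0],[0,0,0.114]],[65,[0,0,0],[0,0,0]]]'
```

```text
time_s: 9.88
eef_pos: [0.5796, -0.0616, 0.2192]
ee_rot: [3.137, 0.001, 1.725]
contact_force: [0.6, -1.0, 0.1]
gripper_width: 0.759
grip_force: 0.0
time_s: 10.63
eef_pos: [0.5268, 0.305, 0.2143]
ee_rot: [-3.142, 0.0, 1.725]
contact_force: [1.3, -0.2, 0.4]
gripper_width: 0.76
grip_force: 0.0
time_s: 11.47
eef_pos: [0.5274, 0.3031, 0.2141]
ee_rot: [3.142, 0.001, 0.539]
contact_force: [-0.3, 0.3, 0.1]
gripper_width: 0.759
grip_force: 0.0
time_s: 11.88
eef_pos: [0.5713, 0.1883, 0.214]
ee_rot: [-3.047, 0.019, 0.271]
contact_force: [0.3, 0.2, 0.8]
gripper_width: 0.761
grip_force: 0.0
```

```bash
python3 - <<'E'
from rig import *
from h import *
g=grab_frame("scene")
a=cv2.resize(g["frame"][190:255,215:345,::-1],None,fx=6,fy=6,interpolation=cv2.INTER_CUBIC)[:240]
g["frame"]=g["frame"]; np.savez("pics/scene3.npz",**g)
b=cv2.resize(g["frame"][160:280,370:530,::-1],None,fx=3,fy=3,interpolation=cv2.INTER_CUBIC)
c=np.zeros((600,780,3),np.uint8); c[:240]=a; c[240:,:480]=b
cv2.imwrite("pics/l4.png",c)
E
```

```text
(no output)
```

View pics/l4.png

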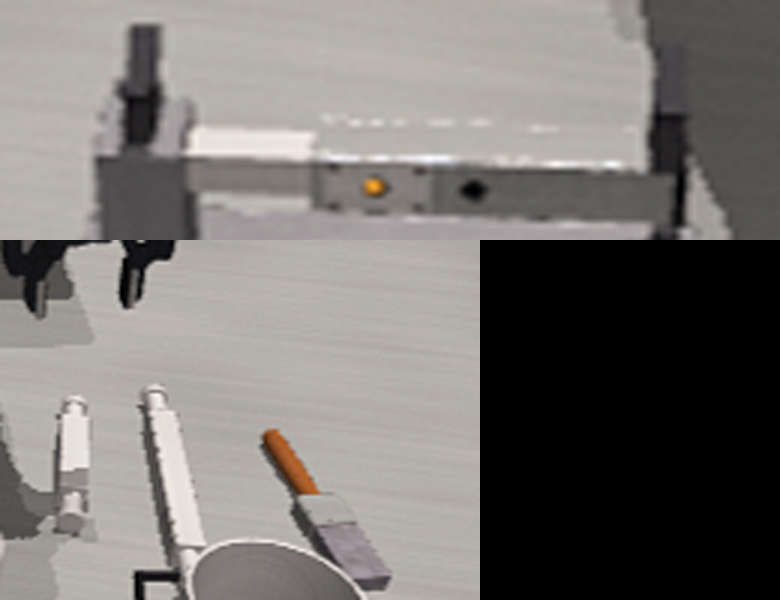

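The button is out at crop (374,186) and the old hole is empty at (473,190), so the tube is locked. The last turn hit a joint limit and moved the tool sideways, so I'll check the joints.

```bash
python3 -c "
from rig import *
s=state();print(s['joint_pos'].round(3),s['eef_pos'].round(4),s['ee_rot'].round(3))"
```

```text
[0.274 0.391 0.16  1.359 0.095 3.141] [0.5707 0.1903 0.2141] [-3.047  0.019  0.275]
```

```bash
python3 -m crank '[[65,[0,0,0],[0,0,-0.118]],[65,[0,0,0],[0,0,-0.118]],[65,[0,0,0],[0,0,-0.118]],[65,[0,0,0],[0,0,-0.118]],[65,[0,0,0],[0,0,-0.118]],[65,[0,0,0],[0,0,-0.118]],[65,[0,0,0],[0,0,-0.118]],[65,[0,0,0],[0,0,-0.118]],[65,[0,0,0],[0,0,-0.118]],[65,[0,0,0],[0,0,-0.118]]]'
python3 -m crank '[[65,[0,0,0],[0,0,-0.118]],[65,[0,0,0],[0,0,-0.118]],[65,[0,0,0],[0,0,-0.118]],[65,[0,0,0],[0,0,-0.118]],[65,[0,0,0],[0,0,-0.118]],[65,[0,0,0],[0,0,-0.118]],[65,[0,0,0],[0,0,-0.118]],[65,[0,0,0],[0,0,-0.118]],[65,[0,0,0],[0,0,-0.118]],[65,[0,0,0],[0,0,-0.118]]]'
cat >>h.py <<'E'
def go(P,yaw):
    "tool-frame shift (mm) and turn (rad) from the measured pose to P, tool down at yaw"
    from rig import state
    s=state(); A=Ro.from_euler("xyz",s["ee_rot"]); B=Ro.from_euler("xyz",[np.pi,0,yaw])
    print("joints",np.round(s["joint_pos"],2),"pose",np.round(s["eef_pos"],4),np.round(s["ee_rot"],3))
    d=np.array(P)-s["eef_pos"]
    print("shift",(A.inv().apply(d)*1e3).round(1),"turn",(A.inv()*B).as_rotvec().round(3),"shift in final axes",(B.inv().apply(d)*1e3).round(1))
E
python3 -c "
from h import *
go([.527,.3025,.214],3.219)"
```

```text
time_s: 12.77
eef_pos: [0.5695, 0.1943, 0.2143]
ee_rot: [-3.089, -0.081, 1.464]
contact_force: [-0.0, 0.0, 0.2]
gripper_width: 0.761
grip_force: 0.0
time_s: 13.6
eef_pos: [0.5695, 0.1942, 0.2143]
ee_rot: [3.087, -0.079, 2.649]
contact_force: [0.3, 1.1, 0.3]
gripper_width: 0.759
grip_force: 0.0
joints [0.28 0.39 0.16 1.36 0.09 0.77] pose [0.5695 0.1942 0.2143] [ 3.087 -0.079  2.649]
shift [88.3 74.7 11.4] turn [ 0.076 -0.062 -0.572] shift in final axes [ 34.  111.2   0.3]
```

```bash
python3 -m crank '[[65,[0,0,0],[0.015,-0.012,-0.114]],[65,[0,0,0],[0.015,-0.012,-0.114]],[65,[0,0,0],[0.015,-0.012,-0.114]],[65,[0,0,0],[0.015,-0.012,-0.114]],[65,[0,0,0],[0.015,-0.012,-0.114]],[65,[11.3,37,0],[0,0,0]],[65,[11.3,37,0],[0,0,0]],[65,[11.3,37,0],[0,0,0]],[65,[0,0,0],[0,0,0]]]'
python3 -c "
from h import *
go([.527,.3025,.1],3.219)"
```

```text
time_s: 14.35
eef_pos: [0.5257, 0.3079, 0.2144]
ee_rot: [3.138, -0.002, -3.068]
contact_force: [-0.2, -0.3, 0.1]
gripper_width: 0.759
grip_force: 0.0
joints [0.53 0.39 0.16 1.35 0.   0.45] pose [0.5257 0.3079 0.2144] [ 3.138e+00 -2.000e-03 -3.068e+00]
shift [ -1.2  -5.8 114.4] turn [ 0.003 -0.002 -0.004] shift in final axes [ -0.9  -5.5 114.4]
```

```bash
python3 -m crank '[[60,[0,-4,35],[0,0,0]],[60,[0,0,35],[0,0,0]],[60,[0,0,35],[0,0,0]],[60,[0,0,25],[0,0,0]],[60,[0,0,0],[0,0,0]],[60,[0,0,0],[0,0,0]]]'
python3 - <<'E'
from h import *
from rig import *
go([.527,.3025,.004],3.219)
g=grab_frame("scene")
cv2.imwrite("pics/l5.png",cv2.resize(g["frame"][160:280,370:530,::-1],None,fx=4.5,fy=4.5,interpolation=cv2.INTER_CUBIC))
E
```

```text
time_s: 14.85
eef_pos: [0.5275, 0.2981, 0.0839]
ee_rot: [3.142, -0.004, -3.073]
contact_force: [0.0, 0.3, 0.3]
gripper_width: 0.703
grip_force: 0.0
joints [ 0.51  0.46 -0.07  1.04  0.    0.44] pose [0.5275 0.2981 0.0839] [ 3.142 -0.004 -3.073]
shift [-0.2  4.5 79.9] turn [ 0.    -0.004 -0.008] shift in final axes [ 0.1  4.5 79.9]
```

View pics/l5.png

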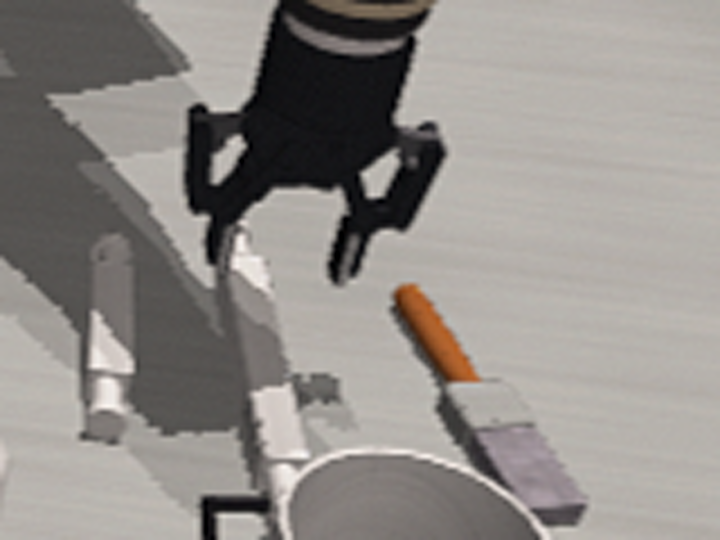

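The gripper straddles the long casting line, with the bar between the fingers and the short casting and pot clear. Going down to grip.

```bash
python3 -m crank '[[60,[0,2,25],[0,0,-0.004]],[60,[0,2,25],[0,0,-0.004]],[60,[0,0.5,18],[0,0,0]],[60,[0,0,8],[0,0,0]],[60,[0,0,2],[0,0,0]],[60,[0,0,0],[0,0,0]]]' 60
python3 -m crank '[[35,[0,0,0],[0,0,0]],[28,[0,0,0],[0,0,0]],[10,[0,0,0],[0,0,0]],[10,[0,0,0],[0,0,0]],[10,[0,0,0],[0,0,0]],[10,[0,0,0],[0,0,0]]]'
```

```text
time_s: 15.4
eef_pos: [0.529, 0.3028, 0.0079]
ee_rot: [3.14, -0.0, -3.066]
contact_force: [-0.3, 0.1, -0.3]
gripper_width: 0.7
grip_force: 0.0
time_s: 15.9
eef_pos: [0.5291, 0.3028, 0.0082]
ee_rot: [3.139, 0.001, -3.066]
contact_force: [-0.3, 0.1, 6.3]
gripper_width: 0.291
grip_force: 60.3
```

```bash
python3 -m crank '[[10,[0,0,-5],[0,0,0]],[10,[0,0,-10],[0,0,0]],[10,[0,0,-15],[0,0,0]],[10,[0,0,0],[0,0,0]]]' 80
python3 -m crank '[[10,[0,0,-25],[0,0,0]],[10,[0,0,-35],[0,0,0]],[10,[0,0,-35],[0,0,0]],[10,[0,0,-35],[0,0,0]],[10,[0,0,-35],[0,0,0]],[10,[0,0,-25],[0,0,0]],[10,[0,0,-12],[0,0,0]],[10,[0,0,0],[0,0,0]]]'
```

```text
time_s: 16.23
eef_pos: [0.5296, 0.3029, 0.0395]
ee_rot: [3.139, 0.001, -3.066]
contact_force: [1.0, 0.1, -2.5]
gripper_width: 0.283
grip_force: 79.5
time_s: 16.9
eef_pos: [0.5298, 0.3026, 0.2419]
ee_rot: [3.138, 0.003, -3.066]
contact_force: [0.4, -0.6, -3.0]
gripper_width: 0.287
grip_force: 79.5
```

```bash
python3 -m crank '[[10,[-1,-18,0],[0,0,0]],[10,[-2,-35,0],[0,0,0]],[10,[-2,-40,0],[0,0,0]],[10,[-2,-40,0],[0,0,0]],[10,[-2,-40,0],[0,0,0]],[10,[-2,-40,0],[0,0,0]],[10,[-2,-40,0],[0,0,0]],[10,[-2,-40,0],[0,0,0]],[10,[-2,-40,0],[0,0,0]],[10,[-2,-35,0],[0,0,0]]]'
python3 -m crank '[[10,[-2,-22,0],[0,0,0.05]],[10,[-2,-11,0],[0,0,0.1]],[10,[0,0,0],[0,0,0.117]],[10,[0,0,0],[0,0,0.117]],[10,[0,0,0],[0,0,0.117]],[10,[0,0,0],[0,0,0.117]],[10,[0,0,0],[0,0,0.117]],[10,[0,0,0],[0,0,0.117]],[10,[0,0,0],[0,0,0.117]],[10,[0,0,0],[0,0,0.117]]]'
python3 -m crank '[[10,[0,0,0],[0,0,0.117]],[10,[0,0,0],[0,0,0.117]],[10,[0,0,0],[0,0,0.114]],[10,[0,0,0],[0,0,0.06]],[10,[0,0,0],[0,0,0]],[10,[0,0,0],[0,0,0]]]'
python3 -c "
from h import *
go([.5832,-.0952,.16],1.725)"
```

```text
time_s: 17.73
eef_pos: [0.5745, -0.066, 0.2365]
ee_rot: [3.14, -0.004, -3.067]
contact_force: [1.2, -0.3, -4.2]
gripper_width: 0.288
grip_force: 79.5
time_s: 18.57
eef_pos: [0.5806, -0.0962, 0.2362]
ee_rot: [-3.139, -0.003, 2.125]
contact_force: [0.2, -0.1, -2.2]
gripper_width: 0.285
grip_force: 79.6
time_s: 19.07
eef_pos: [0.5807, -0.0962, 0.2368]
ee_rot: [-3.138, -0.002, 1.725]
contact_force: [0.7, 0.5, -3.8]
gripper_width: 0.284
grip_force: 79.6
joints [-0.16  0.35  0.16  1.38  0.    1.25] pose [ 0.5807 -0.0962  0.2368] [-3.138e+00 -2.000e-03  1.725e+00]
shift [ 0.4  2.9 76.7] turn [-0.003 -0.002  0.   ] shift in final axes [ 0.6  2.6 76.8]
```

Correct the position, go down to just above the rests, and look.

```bash
python3 -m crank '[[10,[0.5,2.6,20],[-0.003,-0.002,0]],[10,[0,0,30],[0,0,0]],[10,[0,0,20],[0,0,0]],[10,[0,0,7],[0,0,0]],[10,[0,0,0],[0,0,0]],[10,[0,0,0],[0,0,0]]]'
python3 - <<'E'
from h import *
from rig import *
go([.5832,-.0952,.118],1.725)
g=grab_frame("scene"); np.savez("pics/s6.npz",**g)
cv2.imwrite("pics/l6.png",cv2.resize(g["frame"][155:255,210:350,::-1],None,fx=5.5,fy=5.5,interpolation=cv2.INTER_CUBIC))
E
```

```text
time_s: 19.57
eef_pos: [0.5839, -0.0954, 0.1614]
ee_rot: [3.14, 0.001, 1.724]
contact_force: [0.6, 0.8, -3.6]
gripper_width: 0.287
grip_force: 79.4
joints [-0.16  0.38  0.01  1.2  -0.    1.26] pose [ 0.5839 -0.0954  0.1614] [3.140e+00 1.000e-03 1.724e+00]
shift [ 0.3 -0.7 43.4] turn [ 0.001  0.001 -0.001] shift in final axes [ 0.3 -0.6 43.4]
```

View pics/l6.png

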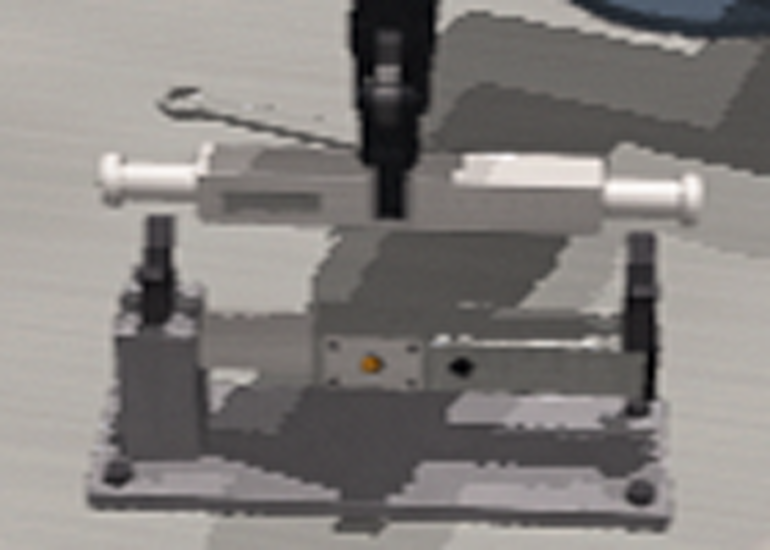

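Both necks hang over their rests (left neck at columns 115–195 with the V at 160, right neck at 605–690 with the V at 640), and the casting is parallel to the tube. Lowering now.

```bash
python3 -m crank '[[10,[0,-0.5,12],[0,0,0]],[10,[0,0,12],[0,0,0]],[10,[0,0,8],[0,0,0]],[10,[0,0,4],[0,0,0]],[10,[0,0,2],[0,0,0]],[10,[0,0,0],[0,0,0]]]'
```

```text
time_s: 20.12
eef_pos: [0.5835, -0.0955, 0.1233]
ee_rot: [3.14, 0.001, 1.723]
contact_force: [0.7, 0.1, -2.8]
gripper_width: 0.284
grip_force: 79.7
```

```bash
python3 -m crank '[[10,[0,0,1],[0,0,0]],[10,[0,0,1],[0,0,0]],[10,[0,0,0],[0,0,0]]]'
```

```text
time_s: 20.37
eef_pos: [0.5835, -0.0955, 0.1213]
ee_rot: [3.14, 0.001, 1.723]
contact_force: [0.0, 0.3, -3.0]
gripper_width: 0.289
grip_force: 79.7
```

```bash
python3 -m crank '[[10,[0,0,1],[0,0,0]],[10,[0,0,1],[0,0,0]],[10,[0,0,0],[0,0,0]]]'
```

```text
time_s: 20.62
eef_pos: [0.5833, -0.0955, 0.1189]
ee_rot: [3.14, 0.001, 1.723]
contact_force: [-0.8, -0.3, -3.2]
gripper_width: 0.287
grip_force: 79.7
```

```bash
python3 -m crank '[[10,[0,0,0.7],[0,0,0]],[10,[0,0,0],[0,0,0]]]'
```

```text
time_s: 20.78
eef_pos: [0.5833, -0.0955, 0.1184]
ee_rot: [3.14, 0.001, 1.723]
contact_force: [-0.2, 1.0, -2.7]
gripper_width: 0.284
grip_force: 79.9
```

```bash
python3 -m crank '[[10,[0,0,0.7],[0,0,0]],[10,[0,0,0.5],[0,0,0]],[10,[0,0,0],[0,0,0]]]'
```

```text
time_s: 21.03
eef_pos: [0.5834, -0.0955, 0.1182]
ee_rot: [3.139, 0.001, 1.723]
contact_force: [-3.6, 0.3, 5.8]
gripper_width: 0.284
grip_force: 81.1
```

```bash
python3 -m crank '[[10,[0,0,0.6],[0,0,0]],[10,[0,0,0],[0,0,0]]]'
```

```text
time_s: 21.2
eef_pos: [0.5834, -0.0955, 0.1181]
ee_rot: [3.139, 0.001, 1.723]
contact_force: [-4.2, 0.5, 10.6]
gripper_width: 0.284
grip_force: 81.7
```

Contact came at exactly the predicted seating height. I'll ease off and release.

```bash
python3 -m crank '[[10,[0,0,-0.8],[0,0,0]],[28,[0,0,0],[0,0,0]],[32,[0,0,0],[0,0,0]],[45,[0,0,0],[0,0,0]],[60,[0,0,0],[0,0,0]],[60,[0,0,0],[0,0,0]],[60,[0,0,-10],[0,0,0]],[60,[0,0,-25],[0,0,0]],[60,[0,0,-40],[0,0,0]],[60,[0,0,-30],[0,0,0]]]' 30
python3 -m crank '[[60,[0,0,0],[0,0,0]],[60,[0,0,0],[0,0,0]]]'
python3 - <<'E'
from h import *
from rig import *
g=grab_frame("scene"); np.savez("pics/s7.npz",**g)
q=[.5852,-.1072,.1545]
print("pred neck ends px in crop",((proj(g,stand(q,[[0,-.127,.125],[0,.151,.125]]))-[210,155]+.4)*5.5).round(0).tolist())
cv2.imwrite("pics/l7.png",cv2.resize(g["frame"][155:255,210:350,::-1],None,fx=5.5,fy=5.5,interpolation=cv2.INTER_CUBIC))
E
```

```text
time_s: 22.03
eef_pos: [0.583, -0.0954, 0.2251]
ee_rot: [3.14, 0.001, 1.723]
contact_force: [1.4, 0.4, 0.6]
gripper_width: 0.705
grip_force: 0.0
time_s: 22.2
eef_pos: [0.5843, -0.0956, 0.2251]
ee_rot: [3.136, 0.002, 1.723]
contact_force: [-0.3, -0.3, -1.0]
gripper_width: 0.707
grip_force: 0.0
pred neck ends px in crop [[107.0, 253.0], [685.0, 274.0]]
```

View pics/l7.png

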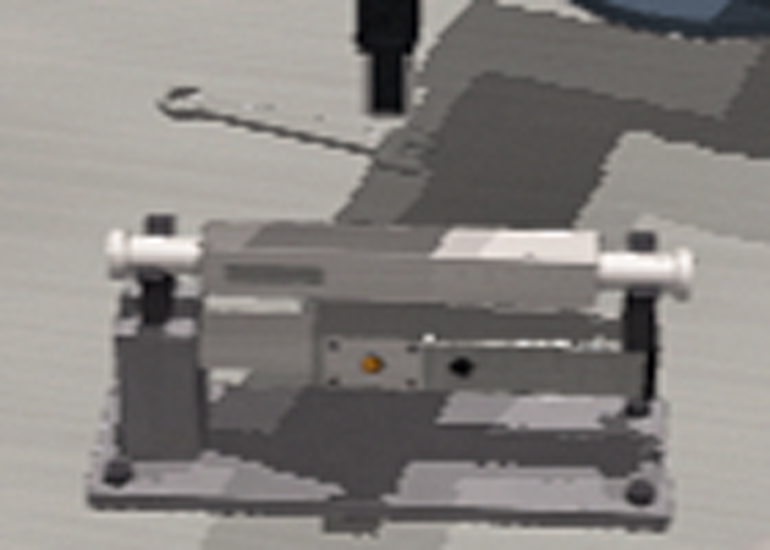

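The casting lies with both necks in the V rests, its ends at (107,253) and (690,274) matching the prediction. The button is out at (371,364) and the gripper is clear. Handing in.

```bash
python3 -c "
from rig import *
print(close_job())"
```

```text
the job is handed in; nothing more can be done
None
```

I slid the rest out about 44.5 mm to the next hole, where it locked with the button out, laid the long casting with both necks in the V rests, released it and handed the job in at about 22 s; no verdict came back.

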